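# Hover the port cover over the dough press

### The arm

A 6-joint arm with a two-finger parallel gripper is mounted at the origin on the work surface. World frame = base frame: x ahead of the robot, y to its left, z up, the work surface at z = 0. Lengths are in m, angles in rad, forces in N, time in s.
With the tool pointing down it reaches from about 0.35 to 0.975 m from the base axis. Payload 17.4 kg.
Tool frame: the origin (TCP) lies at the very end of the fingers, on their centre line; the grasp point (between the pads) lies 19 mm behind it; z points along the fingers, y is the line along which they close (so a half turn about z gives the same grasp; the last joint's range is limited). The gripper opens to 85 mm and grips with 20 to 120 N. Pads are 22 mm wide; open, the fingers measure 114 mm over their backs; the gripper's body (76 mm by 85 mm) begins 54 mm behind the grasp point. The pads swing forward as they close: fully open they stand 13 mm farther back than shut.
Start: joints at [-1.215, 0.116, 1.442, -0, 1.584, -0.038], TCP at [0.259, -0.623, 0.202] pointing down, gripper open.
Joint ranges: [-2.83, 2.83], [-0.83, 2.19], [0.07, 2.5], [-1.14, 4.28], [0.01, 3], [-2.97, 2.97]. Speed limits (rad/s): [1.89, 1.89, 2.22, 3.14, 3.14, 3.14].

### API

Orientations are given as a unit quaternion [w, x, y, z].
In Python, from cell import bot, optics gives the robot as it stands.
- The arm moves only by the shell command python3 -m inch 'ROWS' [OPENING] [FORCE]. ROWS is JSON, a list that holds one entry, the list of rows, each a list of 4 numbers: the shift along the tool's x, y, z in mm, then the turn about the tool's z in rad. In form: [[[tx, ty, tz, turn], ...]]. A call has 1 to 12 rows; each row is the pose to reach, as a shift and turn from the pose commanded when the call began, along the tool's axes at that moment; what a row does not reach only later rows make up. A row lasts 1/10 s, in which the tool goes at most 50 mm and 8.59 degrees, less where a joint would pass 70% of its speed; a pose out of reach is approached as far as the arm can. A call with a gripper value outside its range is refused whole. OPENING is the finger opening in mm, from 0 to 85.4, set as the call begins (- or left out, the last holds). The fingers move at their own pace and stop on an object; FORCE is the grip in N (left out, the last holds). Time passes only in rows, so rows that repeat a pose let the fingers close. It gives the time, the measured TCP pose, the force, the opening and the grip force at its end, in the units of the state.
- bot.observe(): the state, without advancing time (a new reading comes with each control period).
- optics.read_camera(name): name is "scene" or "top"; returns a dict with "frame" (420x560x3 uint8, red, green, blue), "fx", "fy", "cx", "cy" (pixels), "dist" ([k1, k2, p1, p2, k3] as OpenCV has them; the pictures are not rectified), "rvec" (rotation vector, rad) and "tvec" (3), from world to camera coordinates, as OpenCV has them. Camera axes: x right, y down, z forward; pixel columns grow to the right and rows downward; lengths in m; the calibration is good to about 2 mm. A picture is of the moment at which its call begins. There is no depth.
- bot.close_job(): hands the job in; it is judged then, once.
The state is a dict: "clock": time; "joints": joint angles; "joint_vel": joint speeds; "tau": joint torques, N m; "tool_pos": TCP position; "tool_rot": TCP orientation; "contact_force": force on the tool from outside, world axes, zero at the start; "moment": the same for the moment, N m; "width": finger opening in m; "gripper_force": force on a finger pad.
Only numpy, scipy, OpenCV 4.12 (cv2) and the standard library are available. Lean on these libraries where they do the work, as an engineer would, in place of code of your own. Each camera call takes 0.05 s, during which the arm holds its last target. There are 200 camera calls.

### The job

Press the red spring lever of the dough press down until it clicks and stays down by itself, so that the white ejector sinks below the flange. Then lift the steel cover plate off the green tray by its blue bar and hold it still and level about a centimetre above the flange, not touching the press, with all four of its holes centred over the four threaded holes (either way round), ready for the screws; finish while still holding it there. Leave the cutter, jars, bowl and spatula where they are.

Things in the scene. Friction and masses are not known exactly. Their poses are not given: they have to be found in the camera images.
- lever (a joint): angle of the press's red lever, rad: 0 = up, grows as the pad is pushed down, 0.45 = hard stop. A spring pushes it up (about 9 N at the pad); past about 0.32 a detent pulls it to 0.45 and holds it; let go sooner, it springs back up. The white ejector (42 mm across, mid-flange) stands 25 mm above the flange with the lever up and sinks to 2 mm below it with the lever fully down.
- lever_pad (a point): centre of the top of the red lever pad (44 x 36 x 12 mm). The lever is on the press's +y side; its pivot, parallel to the press's x, is 72 mm above the table and 72 mm in y from the flange's centre. The pad is 115 mm from the pivot; it slopes up 0.24 rad at joint 0 (top 105 mm above the table), down 0.21 rad at 0.45 (top 54 mm above the table). Axes turn with the lever; x is the press's.
- flange (a point): centre of the top face of the aluminium flange on the white dough press, 105 mm above the table (flange 156 mm along x, 126 mm along y; the press's foot is 190 x 150 mm). Axes are the press's: x along the long side of the hole pattern, z up. Its four threaded holes, 8 mm wide, are at x = +-63 mm, y = +-48 mm.
- thread_a (a point): mouth of the threaded hole at flange x = +63 mm, y = +48 mm
- thread_c (a point): mouth of the threaded hole at flange x = -63 mm, y = -48 mm
- plate_grip (a point): centre of the blue bar on the steel cover plate (0.2 to 0.4 kg, 150 x 120 x 5 mm). The bar, mid-plate, is 64 mm along the plate's x, 18 mm wide in y, and reaches from 5 to 41 mm above the plate's underside; this point is 23 mm above it. Four through holes, 13 mm wide, at x = +-63 mm, y = +-48 mm. The plate lies flat on the green tray (floor 4 mm above the table, rim 14 mm).
- under (a point): centre of the underside of the cover plate; axes as the plate
- hole_a (a point): lower mouth of the plate's hole at plate x = +63 mm, y = +48 mm
- hole_c (a point): lower mouth of the plate's hole at plate x = -63 mm, y = -48 mm
- plate: the steel cover plate with its blue bar; origin at the centre of its underside, z up
- press: the white dough press with its lever, ejector and flange, fixed to the table; origin on the table under the flange's centre
- cutter: bystander: steel ring cutter, 48 mm across, 35 mm high, standing on the green tray beside the plate (on the plate's +y side); origin at its underside
- shaker: bystander: aluminium shaker jar, 66 mm across, 120 mm high, origin at its underside
- bowl: bystander: small white bowl, 90 mm across, 60 mm high, origin at its underside
- spice: bystander: amber jar with red cap, 56 mm across, 110 mm high, origin at its underside
- spatula: bystander: spatula lying on the table near the robot; origin at its underside
Things that resemble listed ones, but are neither listed nor needed, are in the scene too. Leave any purple look-alike of the plate alone.

How it is judged:
By the outcome, as a careful person would: the job done as asked, in the order asked, and still so for the second after the job is handed in, while the arm keeps its last pose, push and grip.
It also fails if it takes over 58 s, if anything falls off the work surface, if the arm or the gripper's body presses on something with over 40 N, if the wrist force passes 120 N, or if a joint passes its speed limit or range.

## Working session

There is one attempt and no reset: what is moved stays moved. The work goes in short steps, Python scripts to look and compute and a shell command to move; the robot and the scene stay as the last step left them, time stands still between calls to the robot, and variables do not carry over. Pictures are saved under pics/ and viewed, at most 12 in all, crops included, and the job is handed in when it is done.

```bash
mkdir -p pics; ls; python3 - <<'E'
from cell import bot, optics
import cv2, pickle, numpy as np
print(bot.observe())
d={}
for n in("scene","top"):
    c=optics.read_camera(n); d[n]=c
    cv2.imwrite(f"pics/{n}0.png",cv2.cvtColor(c["frame"],cv2.COLOR_RGB2BGR))
    R=cv2.Rodrigues(np.array(c["rvec"],float))[0]
    print(n,-R.T@np.array(c["tvec"]).ravel(),c["fx"],c["dist"])
pickle.dump(d,open("pics/c0.pkl","wb"))
E
```

```text
pics
{'clock': 0.0, 'joints': array([-1.21482912e+00,  1.16495386e-01,  1.44230695e+00,  9.39148397e-06,
        1.58398474e+00, -3.78072738e-02]), 'joint_vel': array([-0.00060703, -0.00125909,  0.00224811, -0.00092823,  0.00071783,
        0.00108642]), 'tau': array([-9.02906730e-03, -7.32004666e+01, -6.32489133e+01, -4.53212724e-04,
        6.37130244e-03, -8.68350043e-06]), 'tool_pos': array([ 0.25888988, -0.6231244 ,  0.20162997]), 'tool_rot': array([-5.90410799e-04,  9.80680052e-01,  1.95617684e-01, -8.99674997e-05]), 'contact_force': array([ 0.67827791, -0.62831068,  0.0832903 ]), 'moment': array([-0.02173629, -0.05403096, -0.03564433]), 'gripper_force': 0.0, 'width': 0.08530889995304818}
scene [ 1.14362783 -0.37743411  0.89398765] 503.9367409376007 [-0.02528547  0.          0.          0.          0.        ]
top [0.23799298 0.02057334 1.60499303] 540.253961254635 [-0.1459149  0.         0.         0.         0.       ]
```

View pics/scene0.png

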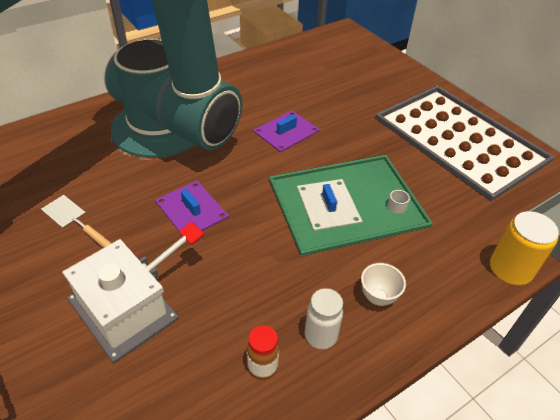

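View pics/top0.png

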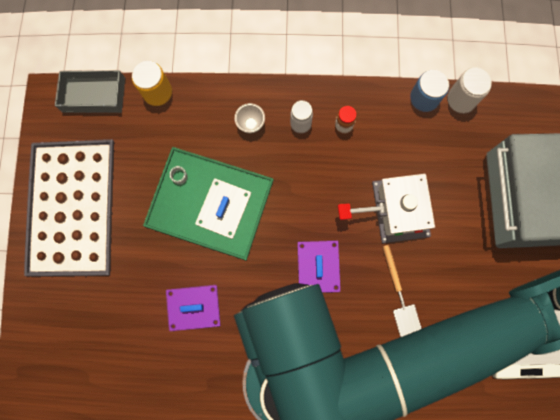

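The scene view shows the press at (115,290) with its red pad at (191,233), and the white plate on the green tray at (328,203). In the top view the press is at (408,205), the pad at (344,211) and the plate bar at (223,208). There are three candidates for the plate:
- purple at top (319,266): look-alike
- purple at top (192,308): look-alike
- light steel at top (223,208): lies on the green tray beside the cutter at (177,174), so this is the one meant

I'll measure it and confirm it in one enlarged crop.

```bash
cat > h.py <<'E'
import cv2, numpy as np
def K(c): return np.array([[c["fx"],0,c["cx"]],[0,c["fy"],c["cy"]],[0,0,1.]])
def ray(c,p):
    u=cv2.undistortPoints(np.array(p,float).reshape(-1,1,2),K(c),np.array(c["dist"],float)).reshape(-1,2)
    R=cv2.Rodrigues(np.array(c["rvec"],float))[0]; o=-R.T@np.array(c["tvec"],float).ravel()
    return o,np.c_[u,np.ones(len(u))]@R
def cast(c,p,z):
    o,d=ray(c,p); return o+d*((z-o[2])/d[:,2])[:,None]
def proj(c,P): return cv2.projectPoints(np.array(P,float).reshape(-1,1,3),np.array(c["rvec"],float),np.array(c["tvec"],float),K(c),np.array(c["dist"],float))[0].reshape(-1,2)
def tri(c1,p1,c2,p2):
    o1,d1=ray(c1,[p1]);o2,d2=ray(c2,[p2]);d1,d2=d1[0],d2[0]
    s=np.linalg.lstsq(np.c_[d1,-d2],o2-o1,rcond=None)[0]
    a,b=o1+s[0]*d1,o2+s[1]*d2; return (a+b)/2,np.linalg.norm(a-b)
def blobs(c,kind,roi,amin=4):
    x0,y0,x1,y1=roi; f=c["frame"][y0:y1,x0:x1]; h=cv2.cvtColor(f,cv2.COLOR_RGB2HSV)
    H,S,V=[h[...,i].astype(int) for i in range(3)]
    m={"blue":(H>100)&(H<130)&(S>120),"red":((H<6)|(H>174))&(S>180),"white":(S<60)&(V>150)}[kind].astype(np.uint8)
    cs,_=cv2.findContours(m,cv2.RETR_CCOMP,cv2.CHAIN_APPROX_NONE)
    out=[]
    for q in cs:
        a=cv2.contourArea(q)
        if a>=amin: out.append((a,*cv2.minAreaRect(q+np.array([[x0,y0]]))))
    return sorted(out,key=lambda t:-t[0])
E
python3 - <<'E'
import pickle,cv2,numpy as np
from h import *
d=pickle.load(open("pics/c0.pkl","rb"))
t,s=d["top"],d["scene"]
np.set_printoptions(precision=4,suppress=True)
f=lambda b:(round(b[0]),np.round(b[1],1),np.round(b[2],1),round(b[3],1))
for n,c,k,r,a in[("plate",t,"white",(190,170,256,245),2),("bar",t,"blue",(205,185,240,230),20),("bar",s,"blue",(315,175,345,220),20),("plate",s,"white",(290,170,365,235),2),("press",t,"white",(378,168,440,245),2),("pad",t,"red",(330,198,360,225),20),("pad",s,"red",(175,215,210,250),20)]:
    print(n,"top" if c is t else "scene")
    for b in blobs(c,k,r,a)[:9]: print("  ",f(b))
T=cv2.resize(t["frame"][165:250,185:260],None,fx=5,fy=5,interpolation=cv2.INTER_CUBIC)
P=cv2.resize(t["frame"][165:250,335:440],None,fx=4,fy=5,interpolation=cv2.INTER_CUBIC)
cv2.imwrite("pics/crop1.png",cv2.cvtColor(np.hstack([T,P]),cv2.COLOR_RGB2BGR))
E
```

```text
plate top
   (1991, array([222.8, 207.8]), array([41. , 51.1]), 21.8)
   (196, array([222.4, 207.6]), array([ 9.7, 24.9]), 21.8)
   (11, array([229.5, 233. ]), array([3.5, 3.5]), 45.0)
   (10, array([200. , 221.5]), array([3., 4.]), 90.0)
   (10, array([216.3, 183.2]), array([3.5, 2.8]), 45.0)
   (8, array([245.8, 194.3]), array([2.8, 3.5]), 45.0)
bar top
   (93, array([222.1, 206.5]), array([ 5.6, 20.6]), 22.6)
bar scene
   (223, array([329.1, 197.2]), array([27.3, 10.5]), 66.8)
plate scene
   (2155, array([329.5, 203.3]), array([47.1, 58.2]), 79.9)
   (334, array([328.2, 197.6]), array([30.2, 14.3]), 66.8)
   (18, array([316.8, 224.8]), array([4.9, 4.2]), 45.0)
   (17, array([355.5, 218.5]), array([4.2, 4.2]), 45.0)
   (15, array([302.5, 188.5]), array([4.2, 4.2]), 45.0)
   (14, array([338.8, 182.7]), array([3.5, 4.2]), 45.0)
press top
   (2353, array([407.9, 203.4]), array([56. , 44.8]), 80.9)
   (53, array([405.3, 206.7]), array([16.6,  7.2]), 36.9)
   (34, array([380.5, 207.5]), array([9., 5.]), 90.0)
   (4, array([428., 233.]), array([2., 2.]), 90.0)
   (3, array([384., 239.]), array([2., 2.]), 90.0)
   (2, array([395., 227.]), array([1.4, 1.4]), 45.0)
   (2, array([428., 222.]), array([1.4, 1.4]), 45.0)
   (2, array([402., 198.]), array([1.4, 1.4]), 45.0)
pad top
   (176, array([344.2, 211.3]), array([16.4, 12.8]), 82.9)
pad scene
   (286, array([191.3, 232.8]), array([18.6, 18.8]), 50.2)
```

View pics/crop1.png

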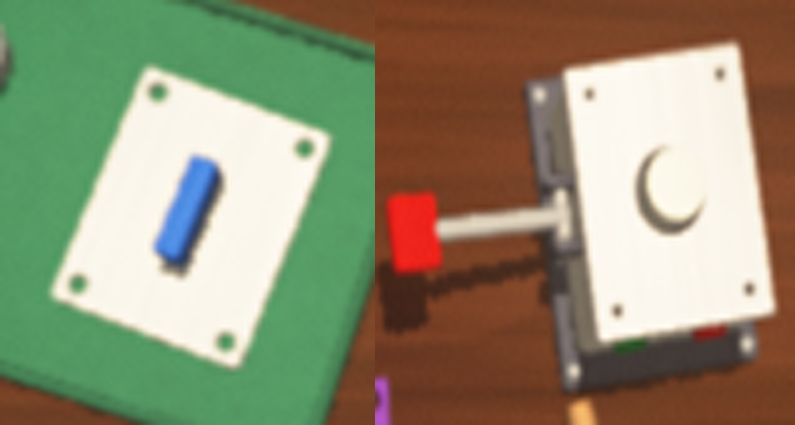

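The crop confirms the white plate: four green-looking holes and a blue bar (bar at top (222,207)). It also shows the press threads at about top (388.5,183.6), (421.3,179.6), (428.5,222.6) and (395.5,227.2), with the red pad at (344,211). Next I'll work out the metric positions and check them against both views.

```bash
cat >> h.py <<'E'
def dark(c,p,r=4):
    "subpixel centroid of a dark spot near p"
    x,y=int(round(p[0])),int(round(p[1])); g=cv2.cvtColor(c["frame"],cv2.COLOR_RGB2GRAY)[y-r:y+r+1,x-r:x+r+1].astype(float)
    w=np.clip(np.percentile(g,60)-15-g,0,None); yy,xx=np.mgrid[-r:r+1,-r:r+1]
    return np.array([x+(w*xx).sum()/w.sum(),y+(w*yy).sum()/w.sum()])
def fit(P,tx=.063,ty=.048):
    "ordered corners -> centre, yaw of long axis mod pi, side lengths, diagonals"
    P=np.array(P)[:,:2]; e=[P[(i+1)%4]-P[i] for i in range(4)]; L=[np.hypot(*v) for v in e]
    i=0 if L[0]+L[2]>L[1]+L[3] else 1; v=e[i]-e[i+2]
    return P.mean(0),(np.arctan2(v[1],v[0]))%np.pi,np.round(np.array(L)*1e3,1)
E
python3 - <<'E'
import pickle
from h import *
np.set_printoptions(precision=4,suppress=True)
d=pickle.load(open("pics/c0.pkl","rb")); t,s=d["top"],d["scene"]
th=[dark(t,p,3) for p in[(388.5,183.6),(421.25,179.6),(428.5,222.6),(395.5,227.2)]]
W=cast(t,th,.105);print("threads top",th);print(W);print(fit(W))
g=proj(s,W);print("in scene",g)
ths=[dark(s,p,3) for p in g];print(ths);print(fit(cast(s,ths,.105)))
for i in range(4): print(tri(t,th[i],s,ths[i]))
ph=[dark(t,p,3) for p in[(216.3,183.2),(245.8,194.3),(229.5,233),(200,221.5)]]
W=cast(t,ph,.009);print("plate",W,fit(W))
ps=[dark(s,p,3) for p in[(302.5,188.5),(338.8,182.7),(355.5,218.5),(316.8,224.8)]]
W=cast(s,ps,.0085);print("plate scene",W,fit(W))
print("bar top",cast(t,[(222.1,206.5)],.045))
print("pad",tri(t,(344.2,211.3),s,(191.3,232.8)))
print("pad at .1",cast(t,[(344.2,211.3)],.102))
print("cutter",cast(t,[(177,174)],.035), "shadow sp", cast(t,[(407,318),(395,280),(388,250)],.01))
E
```

```text
threads top [array([388.1211, 183.3416]), array([420.8213, 179.2747]), array([428.1174, 222.2891]), array([395.1139, 226.7153])]
[[ 0.5748 -0.2596  0.105 ]
 [ 0.5892 -0.3546  0.105 ]
 [ 0.4649 -0.3732  0.105 ]
 [ 0.4503 -0.2784  0.105 ]]
(array([ 0.5198, -0.3165]), np.float64(0.14917740658373813), array([ 96.1, 125.6,  95.9, 125.9]))
in scene [[151.6303 285.9168]
 [105.7963 315.0954]
 [ 73.4303 271.7839]
 [117.5502 246.2996]]
[array([151.0878, 286.4466]), array([105.2265, 315.6808]), array([ 72.6574, 272.3148]), array([116.8783, 246.8931])]
(array([ 0.5204, -0.318 ]), np.float64(0.15199110877751076), array([ 96.1, 125.9,  95.8, 125.8]))
(array([ 0.5748, -0.2603,  0.104 ]), np.float64(0.0010757156557042573))
(array([ 0.5893, -0.3554,  0.104 ]), np.float64(0.0010492931291650712))
(array([ 0.4649, -0.3742,  0.1041]), np.float64(0.001453840243182814))
(array([ 0.4503, -0.2793,  0.1038]), np.float64(0.0013836506185906155))
plate [[0.5855 0.2447 0.009 ]
 [0.5522 0.153  0.009 ]
 [0.4332 0.1962 0.009 ]
 [0.465  0.288  0.009 ]] (array([0.509 , 0.2205]), np.float64(2.7947784526318658), array([ 97.6, 126.6,  97.2, 128. ]))
plate scene [[0.4335 0.1951 0.0085]
 [0.4669 0.2853 0.0085]
 [0.5852 0.2428 0.0085]
 [0.5524 0.1524 0.0085]] (array([0.5095, 0.2189]), np.float64(2.79670373397463), array([ 96.2, 125.7,  96.1, 126.4]))
bar top [[0.5068 0.2183 0.045 ]]
pad (array([ 0.4918, -0.1351,  0.0988]), np.float64(0.0006938927747976445))
pad at .1 [[ 0.4914 -0.1345  0.102 ]]
cutter [[0.6044 0.3603 0.035 ]] shadow sp [[ 0.1942 -0.3318  0.01  ]
 [ 0.3049 -0.2962  0.01  ]
 [ 0.3934 -0.2755  0.01  ]]
```

```bash
cat >> h.py <<'E'
from scipy.spatial.transform import Rotation as Ro
def togo(st,target,yaw):
    "shift mm in tool axes, turn about tool z (mod pi) to bring tool x to yaw"
    q=np.array(st["tool_rot"]); R=Ro.from_quat(q[[1,2,3,0]]).as_matrix()
    y=np.arctan2(R[1,0],R[0,0]); turn=-(yaw-y); turn=(turn+np.pi/2)%np.pi-np.pi/2
    return np.round(R.T@(np.array(target)-st["tool_pos"])*1e3,1),round(turn,3),"tilt",np.round(R[:,2],4)
E
python3 - <<'E'
from cell import bot
from h import *
print(togo(bot.observe(),(.492,-.1352,.125),.1505))
E
```

```text
(array([ 402.4, -361.1,   77.2]), np.float64(0.243), 'tilt', array([-3.e-04,  1.e-03, -1.e+00]))
```

```bash
python3 -m inch '[[[10,-9,0,0],[35,-30,0,0.05],[72,-64,0,0.1],[108,-97,0,0.15],[144,-129,0,0.2],[180,-161,0,0.243],[216,-193,0,0.243],[252,-226,0,0.243],[288,-258,0,0.243],[324,-290,0,0.243],[360,-322,0,0.243],[385,-345,0,0.243]]]' 0 40; python3 - <<'E'
from cell import bot
from h import *
print(togo(bot.observe(),(.492,-.1352,.125),.1505))
E
```

```text
clock: 1.3
tool_pos: [0.4825, -0.1538, 0.2024]
tool_rot: [-0.0, 0.997, 0.076, 0.0]
contact_force: [0.0, -0.9, 0.0]
width: -0.0001
gripper_force: 0.0
(array([ 12.2, -16.9,  77.4]), np.float64(0.002), 'tilt', array([ 4.e-04,  3.e-04, -1.e+00]))
```

```bash
python3 -m inch '[[[6,-8,10,0],[12,-17,35,0],[12,-17,60,0],[12,-17,75,0],[12,-17,85,0],[12,-17,92,0],[12,-17,99,0],[12,-17,106,0],[12,-17,113,0],[12,-17,120,0],[12,-17,127,0],[12,-17,132,0]]]'; python3 -m inch '[[[0,0,3,0],[0,0,6,0],[0,0,9,0],[0,0,12,0],[0,0,13,0],[0,0,13,0]]]'
```

```text
clock: 2.5
tool_pos: [0.4918, -0.1383, 0.0706]
tool_rot: [-0.0, 0.997, 0.075, 0.0]
contact_force: [0.5, 1.8, 8.0]
width: -0.0
gripper_force: 4.1
clock: 3.1
tool_pos: [0.492, -0.1381, 0.0578]
tool_rot: [-0.0, 0.997, 0.075, 0.001]
contact_force: [0.1, 4.1, 6.4]
width: -0.0003
gripper_force: 3.2
```

```bash
python3 -m inch '[[[0,0,1,0],[0,0,2,0],[0,0,2,0]]]'; python3 -m inch '[[[0,0,-10,0],[0,0,-40,0],[0,0,-80,0],[0,0,-110,0],[0,0,-120,0]]]' ; python3 - <<'E'
from cell import bot,optics
from h import *
s=optics.read_camera("scene")
cv2.imwrite("pics/press1.png",cv2.cvtColor(cv2.resize(s["frame"][200:370,40:240],None,fx=3,fy=3),cv2.COLOR_RGB2BGR))
b=blobs(s,"red",(150,200,240,270),20);print(b, cast(s,[b[0][1]],.05))
print(togo(bot.observe(),(.509,.2197,.18),-.346))
E
```

```text
clock: 3.4
tool_pos: [0.4919, -0.1382, 0.0557]
tool_rot: [-0.0, 0.997, 0.075, 0.001]
contact_force: [-0.4, 4.3, 5.6]
width: -0.0
gripper_force: 2.9
clock: 3.9
tool_pos: [0.4923, -0.1388, 0.1794]
tool_rot: [0.001, 0.997, 0.075, 0.002]
contact_force: [-0.4, 0.0, 0.3]
width: -0.0002
gripper_force: 0.0
[(293.5, (191.25, 232.75001525878906), (19.798988342285156, 17.677669525146484), 45.0)] [[ 0.45153158 -0.12061493  0.05      ]]
(array([  70.3, -351.9,   -1.2]), np.float64(0.497), 'tilt', array([ 0.004 , -0.0015, -1.    ]))
```

View pics/press1.png

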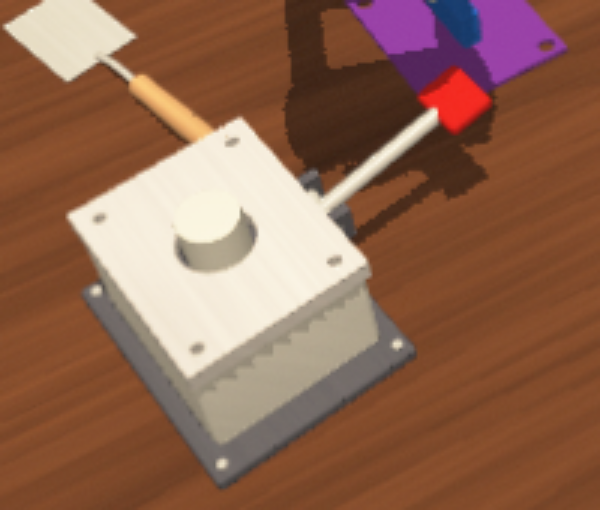

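The lever has sprung back: pad at crop (457,100), ejector still up. So at z=0.056 it had not passed the detent. I'll press again and go deeper, watching the force.

```bash
python3 -m inch '[[[0,-3,20,0],[0,-3,60,0],[0,-3,75,0],[0,-3,88,0],[0,-3,100,0],[0,-3,112,0],[0,-3,120,0],[0,-3,124,0],[0,-3,124,0]]]'; python3 -m inch '[[[0,0,2,0],[0,0,4,0],[0,0,4,0]]]'; python3 - <<'E'
from cell import bot,optics
from h import *
I=[]
for n,(a,b,c,d) in(("scene",(170,370,50,250)),("top",(150,250,320,420))):
    s=optics.read_camera(n)
    I.append(cv2.resize(s["frame"][a:b,c:d],(400,400),interpolation=cv2.INTER_CUBIC))
cv2.imwrite("pics/press2.png",cv2.cvtColor(np.hstack(I),cv2.COLOR_RGB2BGR))
E
```

```text
clock: 4.85
tool_pos: [0.4915, -0.1354, 0.0518]
tool_rot: [0.0, 0.997, 0.075, 0.0]
contact_force: [2.0, 2.1, 4.5]
width: -0.0003
gripper_force: 2.1
clock: 5.15
tool_pos: [0.4913, -0.1356, 0.0476]
tool_rot: [0.0, 0.997, 0.075, 0.0]
contact_force: [1.8, 2.0, 2.8]
width: 0.0001
gripper_force: 1.4
```

View pics/press2.png

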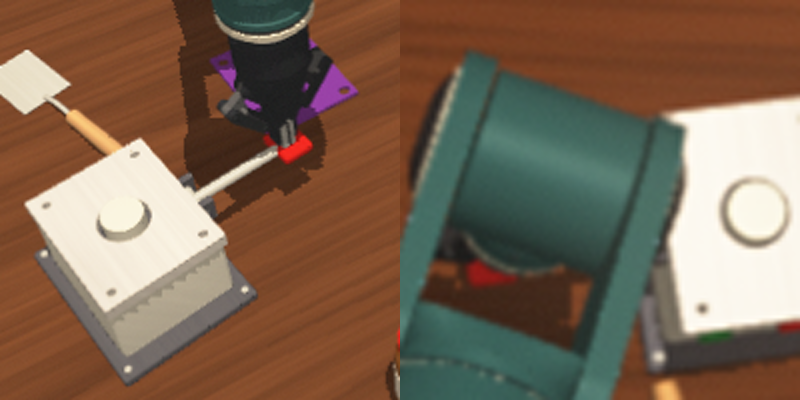

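The picture shows the fingers on the red pad at (290,145) and the ejector partly sunk at (125,215). The force is falling as the detent gets near, so I'll keep going down in small steps.

```bash
python3 -m inch '[[[0,0,2,0],[0,0,4,0],[0,0,4,0]]]'; python3 -m inch '[[[0,0,2,0],[0,0,4,0],[0,0,4,0]]]'
```

```text
clock: 5.55
tool_pos: [0.4906, -0.1355, 0.0428]
tool_rot: [-0.0, 0.997, 0.075, -0.001]
contact_force: [-0.3, 0.3, 0.3]
width: -0.0005
gripper_force: 0.1
clock: 5.85
tool_pos: [0.4907, -0.1354, 0.0389]
tool_rot: [-0.0, 0.997, 0.075, -0.0]
contact_force: [0.1, 0.2, -1.1]
width: -0.0002
gripper_force: 0.0
```

```bash
python3 - <<'E'
from cell import bot,optics
from h import *
s=optics.read_camera("scene")
cv2.imwrite("pics/press3.png",cv2.cvtColor(cv2.resize(s["frame"][170:320,80:240],(800,600)[:2],fx=4,fy=4,interpolation=cv2.INTER_CUBIC),cv2.COLOR_RGB2BGR))
E
```

```text
(no output)
```

View pics/press3.png

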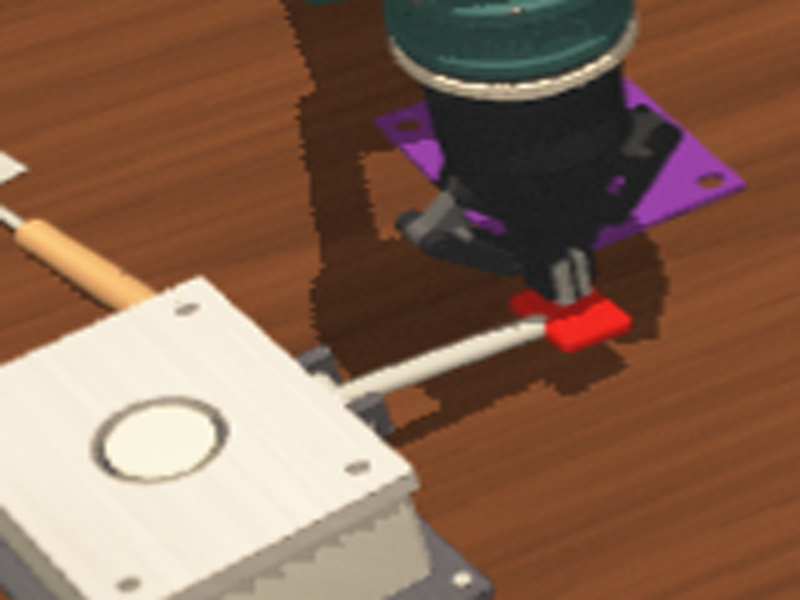

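The lever is down: pad flat at (590,320), ejector level with the flange at (160,440), and it holds with no finger force. The fingertips seem to end about 15 mm short of the reported TCP, which I'll check with ray casts. Now I'll lift away.

```bash
python3 -m inch '[[[0,0,-10,0],[0,0,-40,0],[0,0,-85,0],[0,0,-125,0],[0,0,-150,0]]]' ; python3 - <<'E'
from cell import bot,optics
from h import *
s=optics.read_camera("scene")
print(cast(s,[(194.4,245)],.054))
b=blobs(s,"red",(150,200,240,270),20);print(b[0][1], cast(s,[b[0][1]],.052))
st=bot.observe();print(st["tool_pos"],togo(st,(.509,.2197,.189),-.346))
print(proj(s,[st["tool_pos"],st["tool_pos"]+[0,0,.015]]))
cv2.imwrite("pics/up1.png",cv2.cvtColor(cv2.resize(s["frame"][140:290,120:270],(600,600),interpolation=cv2.INTER_CUBIC),cv2.COLOR_RGB2BGR))
E
```

```text
clock: 6.4
tool_pos: [0.4915, -0.1356, 0.1938]
tool_rot: [0.001, 0.997, 0.075, 0.002]
contact_force: [0.2, -0.2, -0.3]
width: -0.0002
gripper_force: 0.0
[[ 0.48930252 -0.13174456  0.054     ]]
(193.6240997314453, 247.88961791992188) [[ 0.49396438 -0.1361836   0.052     ]]
[ 0.49235003 -0.13588362  0.19706879] (array([  69.8, -349.1,    7.4]), np.float64(0.497), 'tilt', array([ 0.007 , -0.0023, -1.    ]))
[[186.22401002 199.90088193]
 [185.3939073  194.40188171]]
```

View pics/up1.png

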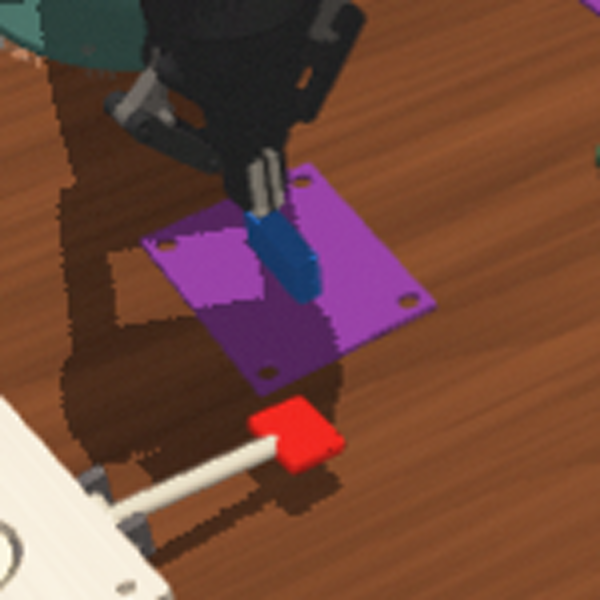

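The lever stays down after release: pad at crop (297,433). The fingertip is at pixel (186,194), which matches TCP + 15 mm (185.4,194.4), so I'll allow for the tips ending 15 mm above the reported TCP. Next, the plate.

```bash
python3 -m inch '[[[3,-12,0,0.04],[10,-45,0,0.1],[18,-85,0,0.17],[26,-125,0,0.24],[34,-165,0,0.31],[42,-205,0,0.38],[50,-245,0,0.45],[57,-280,0,0.497],[63,-310,0,0.497],[67,-333,0,0.497],[70,-346,0,0.497],[70,-349,0,0.497]]]' 50; python3 -m inch '[[[0,0,0,0],[0,0,0,0]]]'; python3 - <<'E'
from cell import bot
from h import *
st=bot.observe();print(togo(st,(.509,.2197,.0),-.346))
E
```

```text
clock: 7.65
tool_pos: [0.5078, 0.2209, 0.1896]
tool_rot: [0.0, 0.985, -0.172, -0.0]
contact_force: [0.9, -0.7, 0.5]
width: 0.0501
gripper_force: 0.0
clock: 7.85
tool_pos: [0.5079, 0.2192, 0.1895]
tool_rot: [0.0, 0.985, -0.173, 0.0]
contact_force: [-0.1, -0.2, 0.2]
width: 0.05
gripper_force: 0.0
(array([  0.9,  -0.9, 189.5]), np.float64(-0.001), 'tilt', array([ 1.e-04, -1.e-04, -1.e+00]))
```

```bash
python3 -m inch '[[[1,-1,10,0],[1,-1,35,0],[1,-1,65,0],[1,-1,95,0],[1,-1,120,0],[1,-1,140,0],[1,-1,155,0],[1,-1,165,0],[1,-1,172,0],[1,-1,178,0],[1,-1,182,0],[1,-1,182,0]]]'; python3 -m inch '[[[0,0,3,0],[0,0,6,0],[0,0,6,0]]]'; python3 - <<'E'
from cell import bot,optics
from h import *
s=optics.read_camera("scene")
cv2.imwrite("pics/grip1.png",cv2.cvtColor(cv2.resize(s["frame"][120:240,270:420],(750,600),interpolation=cv2.INTER_CUBIC),cv2.COLOR_RGB2BGR))
E
```

```text
clock: 9.05
tool_pos: [0.509, 0.2207, 0.0073]
tool_rot: [0.0, 0.985, -0.172, -0.0]
contact_force: [-0.4, 0.9, -0.3]
width: 0.0498
gripper_force: 0.0
clock: 9.35
tool_pos: [0.5089, 0.2207, 0.0011]
tool_rot: [0.0, 0.985, -0.172, -0.0]
contact_force: [-0.5, -0.1, -0.8]
width: 0.0502
gripper_force: 0.0
```

View pics/grip1.png

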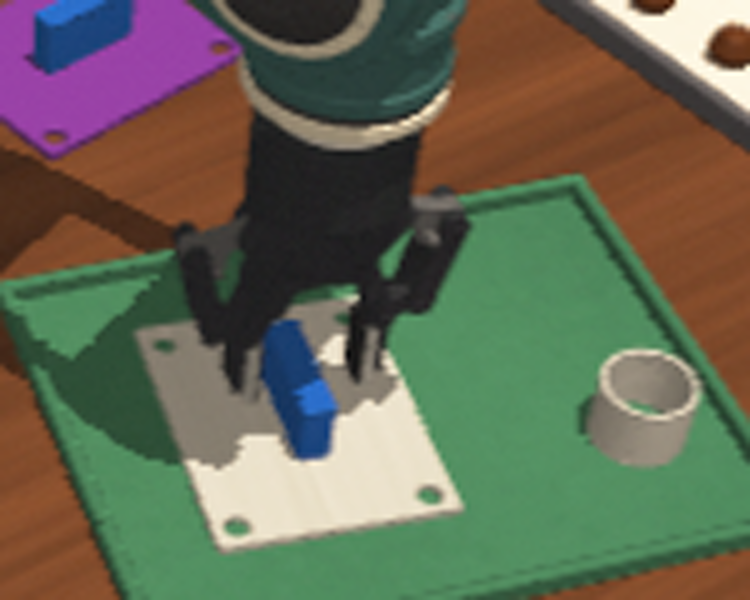

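The two fingers straddle the blue bar, at (240,385) and (362,370), and are clear of the plate and of the cutter at (645,410). I'll go 2 mm lower and close.

```bash
python3 -m inch '[[[0,0,1,0],[0,0,2,0]]]'; python3 -m inch '[[[0,0,0,0],[0,0,0,0],[0,0,0,0],[0,0,0,0],[0,0,0,0],[0,0,0,0],[0,0,0,0],[0,0,0,0]]]' 0 80;  python3 -m inch '[[[0,0,-2,0],[0,0,-6,0],[0,0,-12,0],[0,0,-25,0],[0,0,-45,0],[0,0,-75,0],[0,0,-105,0],[0,0,-135,0],[0,0,-155,0],[0,0,-168,0],[0,0,-172,0],[0,0,-172,0]]]'; python3 - <<'E'
from cell import bot
from h import *
st=bot.observe();print(togo(st,(.51,.10,.172),-.346), togo(st,(.520,-.3172,.172),.1505))
E
```

```text
clock: 9.6
tool_pos: [0.5092, 0.2207, -0.0005]
tool_rot: [-0.0, 0.985, -0.172, 0.0]
contact_force: [-0.4, -0.2, -0.2]
width: 0.0499
gripper_force: 0.0
clock: 10.4
tool_pos: [0.5092, 0.2208, -0.0002]
tool_rot: [-0.0, 0.985, -0.172, 0.0]
contact_force: [-0.9, -0.3, 4.8]
width: 0.0162
gripper_force: 79.4
clock: 11.6
tool_pos: [0.509, 0.2207, 0.1715]
tool_rot: [-0.0, 0.985, -0.172, 0.0]
contact_force: [-0.4, -0.3, -1.9]
width: 0.016
gripper_force: 78.5
(array([ 41.9, 113.2,  -0.6]), np.float64(-0.0), 'tilt', array([ 2.e-04,  1.e-04, -1.e+00])) (array([192.8, 502.3,  -0.6]), np.float64(-0.497), 'tilt', array([ 2.e-04,  1.e-04, -1.e+00]))
```

```bash
python3 -m inch '[[[3,8,0,-0.01],[9,23,0,-0.03],[18,46,0,-0.06],[29,76,0,-0.1],[42,109,0,-0.15],[55,143,0,-0.2],[68,177,0,-0.25],[81,211,0,-0.3],[94,245,0,-0.35],[107,279,0,-0.4],[120,313,0,-0.45],[133,347,0,-0.497]]]';  python3 - <<'E'
from cell import bot
from h import *
st=bot.observe();print(st["tool_pos"],st["width"],togo(st,(.520,-.3172,.172),.1505))
E
```

```text
clock: 12.8
tool_pos: [0.5155, -0.1527, 0.1702]
tool_rot: [-0.0, 0.997, 0.076, -0.001]
contact_force: [1.1, 0.2, -2.9]
width: 0.0163
gripper_force: 78.5
[ 0.51549008 -0.15268716  0.17023814] 0.016250971017823725 (array([-20.6, 163.3,  -1.8]), np.float64(0.003), 'tilt', array([-1.5e-03,  4.0e-04, -1.0e+00]))
```

```bash
python3 -m inch '[[[-3,22,0,0],[-6,48,0,0],[-9,74,0,0],[-12,98,0,0],[-15,118,0,0],[-17,134,0,0],[-19,146,0,0],[-20,154,0,0],[-20,159,0,0],[-20,160,0,0],[-20,160,0,0],[-20,160,0,0]]]';  python3 - <<'E'
from cell import bot,optics
from h import *
import pickle
st=bot.observe();print(st["tool_pos"],st["width"],togo(st,(.520,-.3172,.172),.1505))
d={n:optics.read_camera(n) for n in("scene","top")}; pickle.dump(d,open("pics/c1.pkl","wb"))
I=[cv2.resize(d["scene"]["frame"][180:380,30:230],(400,400),interpolation=cv2.INTER_CUBIC),cv2.resize(d["top"]["frame"][150:260,350:460],(400,400),interpolation=cv2.INTER_CUBIC)]
cv2.imwrite("pics/over1.png",cv2.cvtColor(np.hstack(I),cv2.COLOR_RGB2BGR))
E
```

```text
clock: 14.0
tool_pos: [0.5208, -0.3116, 0.1715]
tool_rot: [-0.0, 0.997, 0.076, 0.0]
contact_force: [-0.1, 0.3, -2.3]
width: 0.0158
gripper_force: 78.6
[ 0.52078333 -0.3115623   0.17146776] 0.01576706438498194 (array([-1.6,  5.5, -0.5]), np.float64(0.001), 'tilt', array([ 1.e-04,  0.e+00, -1.e+00]))
```

View pics/over1.png

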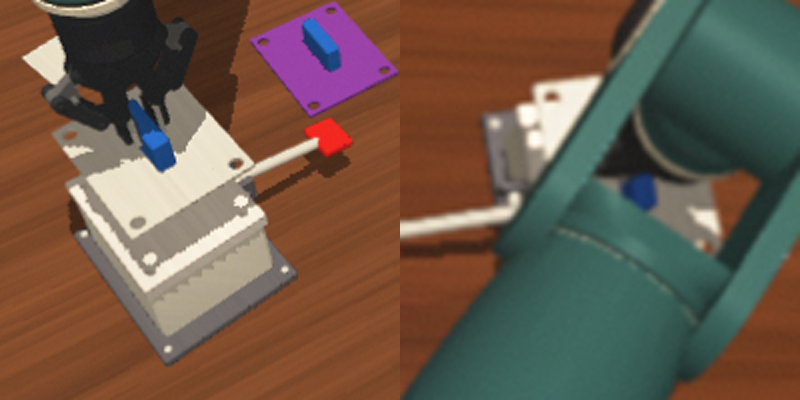

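The scene crop shows the plate held level over the press. Plate holes are at scene (65,247), (148,261) and (99,291.5), and at top (391,177) and (433,217). The red pad is still down. I'll measure the plate against the threads, camera by camera.

```bash
cat > m.py <<'E'
import pickle,sys
from h import *
np.set_printoptions(precision=4,suppress=True)
TH={"top":(np.array([.5198,-.3165]),.1492),"scene":(np.array([.5204,-.3180]),.1520)}
def measure(d,S,T,z):
    s,t=d["scene"],d["top"]
    ps=[dark(s,p,5) for p in S]; pt=[dark(t,p,3) for p in T]
    print("px",ps,pt)
    W=cast(s,ps,z)[:,:2]; l,b,r=W   # left, bottom, right
    print("scene sides",np.linalg.norm(b-l)*1e3,np.linalg.norm(r-b)*1e3,"centre",(l+r)/2,"yaw",np.arctan2(*(b-l)[::-1]),np.arctan2(*(r-b)[::-1]))
    print("  err mm world (plate-press)",((l+r)/2-TH["scene"][0])*1e3)
    if len(pt)>1:
        V=cast(t,pt,z)[:,:2];print("top diag",np.linalg.norm(V[0]-V[1])*1e3,"err",(V.mean(0)-TH["top"][0])*1e3)
        # A=(+x,+y) corner = scene right?, report triangulation
    for i in range(len(ps)):
        for j in range(len(pt)):
            X,e=tri(s,ps[i],t,pt[j])
            if e<.006: print("tri",i,j,X,e)
E
python3 - <<'E'
from m import *
d=pickle.load(open("pics/c1.pkl","rb"))
measure(d,[(65,247),(99,291.5),(148,261)],[(391.2,176.7),(433.3,216.5)],.181)
E
```

```text
px [array([ 63.9621, 246.6276]), array([ 99.3045, 292.149 ]), array([148.1425, 261.5426])] [array([391.2388, 176.1038]), array([433.5519, 218.4156])]
scene sides 129.75376623228775 96.57435711777467 centre [ 0.5224 -0.3127] yaw 0.15481806444000518 1.7379064095218264
  err mm world (plate-press) [2.0139 5.3249]
top diag 161.17845827904134 err [1.3847 5.2145]
tri 0 1 [ 0.4645 -0.3697  0.1788] 0.001310943780579364
tri 2 0 [ 0.5781 -0.2546  0.1803] 0.0006772933573425393
```

```bash
python3 -m inch '[[[-1,2,2,0],[-3,5,8,0],[-3,5,18,0],[-3,5,28,0],[-3,5,37,0],[-3,5,43,0],[-3,5,47,0],[-3,5,50,0],[-3,5,51,0],[-3,5,51,0],[-3,5,51,0]]]';  python3 - <<'E'
from cell import bot,optics
from m import *
st=bot.observe();print(st["tool_pos"],togo(st,(.520,-.3172,.111),.1505))
d={n:optics.read_camera(n) for n in("scene","top")}; pickle.dump(d,open("pics/c2.pkl","wb"))
z=st["tool_pos"][2]+.009
c,s_=np.cos(.1505),np.sin(.1505)
P=[[.5201+c*a-s_*b,-.3172+s_*a+c*b,z] for a,b in((-.063,-.048),(.063,-.048),(.063,.048))]
S=proj(d["scene"],P);T=proj(d["top"],[P[2],P[0]]);print(S,T)
measure(d,S,T,z)
g=cv2.resize(d["scene"]["frame"][210:330,40:190],(600,480),interpolation=cv2.INTER_CUBIC)
cv2.imwrite("pics/over2.png",cv2.cvtColor(g,cv2.COLOR_RGB2BGR))
E
```

```text
clock: 15.2
tool_pos: [0.5186, -0.3175, 0.1207]
tool_rot: [0.0, 0.997, 0.075, 0.0]
contact_force: [0.2, -0.2, -2.8]
width: 0.0162
gripper_force: 78.6
[ 0.5186 -0.3175  0.1207] (array([ 1.4, -0.1,  9.7]), np.float64(0.0), 'tilt', array([ 0.0004, -0.0003, -1.    ]))
[[ 69.4344 264.193 ]
 [102.4064 307.9047]
 [149.2694 278.5323]] [[389.9743 181.3056]
 [430.6943 220.9954]]
px [array([ 70.4608, 260.937 ]), array([101.9391, 308.4488]), array([149.8186, 279.3414])] [array([390.1073, 182.1006]), array([433.55  , 223.1625])]
scene sides 132.4350592907713 96.96746038478565 centre [ 0.5179 -0.3151] yaw 0.10403831566668832 1.703298655791565
  err mm world (plate-press) [-2.4533  2.8871]
top diag 166.46373215070008 err [-3.8039 -4.8767]
tri 2 0 [ 0.5741 -0.2605  0.1258] 0.0019357851914192992
```

View pics/over2.png

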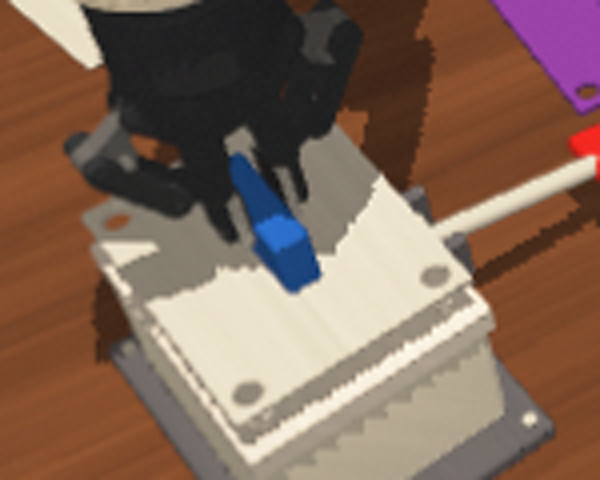

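The crop shows three plate holes at scene (69.2,265.5), (101.8,308.3) and (148.9,279), close to where they're predicted (69.4,264.2), (102.4,307.9) and (149.3,278.5). The automatic left and top spots were corrupted by the finger and its shadow. I'll work out the remaining error from good centroids only.

```bash
python3 - <<'E'
from m import *
d=pickle.load(open("pics/c2.pkl","rb"));z=.1297
s=d["scene"];t=d["top"]
def hole(c,p,r=5):
    x,y=p; g=cv2.resize(cv2.cvtColor(c["frame"],cv2.COLOR_RGB2GRAY)[y-r:y+r+1,x-r:x+r+1],None,fx=8,fy=8,interpolation=cv2.INTER_CUBIC)
    m=(g<(int(g.max())+int(g.min()))/2).astype(np.uint8)
    n,l,st,ce=cv2.connectedComponentsWithStats(m); k=l[g.shape[0]//2,g.shape[1]//2]
    return x-r+(ce[k][0]+.5)/8-.5,y-r+(ce[k][1]+.5)/8-.5,st[k][4]/64,k
def tgt(cam,a,b):
    o,w=TH[cam];c,q=np.cos(w),np.sin(w); return o+[c*a-q*b,q*a+c*b]
for p,a,b in(((102,308),.063,-.048),((149,279),.063,.048)):
    h=hole(s,p); h0=hole(s,p,4);print("scene",h,h0,(cast(s,[h[:2]],z)[0,:2]-tgt("scene",a,b))*1e3)
h=hole(t,(390,182),4);print("top",h,(cast(t,[h[:2]],z)[0,:2]-tgt("top",.063,.048))*1e3)
print("left eye",(cast(s,[(69.1,265.3)],z)[0,:2]-tgt("scene",-.063,-.048))*1e3)
E
```

```text
scene (np.float64(101.49649122807017), np.float64(307.95230263157896), np.float64(35.625), np.int32(1)) (np.float64(101.44091796875), np.float64(307.96381293402777), np.float64(36.0), np.int32(1)) [-1.1391 -0.6871]
scene (np.float64(148.33576440177254), np.float64(278.5834564254062), np.float64(21.15625), np.int32(2)) (np.float64(148.3188323201621), np.float64(278.6093591691996), np.float64(30.84375), np.int32(1)) [-1.0489 -0.7737]
top (np.float64(390.11398381294964), np.float64(182.1697392086331), np.float64(8.6875), np.int32(2)) [-2.2419 -1.0029]
left eye [ 1.7945 -0.4629]
```

```bash
python3 -m inch '[[[0.5,0,1.5,0],[1.2,-0.4,4,0],[1.2,-0.4,7,0],[1.2,-0.4,9,0],[1.2,-0.4,9.7,0],[1.2,-0.4,9.7,0],[1.2,-0.4,9.7,0],[1.2,-0.4,9.7,0],[1.2,-0.4,9.7,0]]]';  python3 - <<'E'
from cell import bot,optics
from m import *
d={n:optics.read_camera(n) for n in("scene","top")}; pickle.dump(d,open("pics/c3.pkl","wb"))
st=bot.observe();print(togo(st,(.520,-.3172,.111),.1505));z=st["tool_pos"][2]+.009
c,s_=np.cos(.1505),np.sin(.1505)
s=d["scene"];t=d["top"]
def hole(c,p,r=4):
    x,y=np.round(p).astype(int); g=cv2.resize(cv2.cvtColor(c["frame"],cv2.COLOR_RGB2GRAY)[y-r:y+r+1,x-r:x+r+1],None,fx=8,fy=8,interpolation=cv2.INTER_CUBIC)
    m=(g<(int(g.max())+int(g.min()))/2).astype(np.uint8)
    n,l,q,ce=cv2.connectedComponentsWithStats(m); k=l[g.shape[0]//2,g.shape[1]//2]
    return x-r+(ce[k][0]+.5)/8-.5,y-r+(ce[k][1]+.5)/8-.5,q[k][4]/64
def tgt(cam,a,b):
    o,w=TH[cam];c,q=np.cos(w),np.sin(w); return o+[c*a-q*b,q*a+c*b]
for n,a,b in(("scene",.063,-.048),("scene",.063,.048),("top",.063,.048)):
    T=tgt(n,a,b);h=hole(d[n],proj(d[n],[[*T,z]])[0]);print(n,h,(cast(d[n],[h[:2]],z)[0,:2]-T)*1e3)
b=blobs(s,"red",(150,200,240,270),20);print(b[0][1])
cv2.imwrite("pics/over3.png",cv2.cvtColor(cv2.resize(s["frame"][210:330,40:240],(800,480),interpolation=cv2.INTER_CUBIC),cv2.COLOR_RGB2BGR))
E
```

```text
clock: 16.2
tool_pos: [0.5196, -0.3169, 0.1108]
tool_rot: [0.0, 0.997, 0.075, 0.0]
contact_force: [1.3, 0.0, -2.6]
width: 0.0166
gripper_force: 78.6
(array([ 0.3,  0.4, -0.2]), np.float64(0.0), 'tilt', array([ 0.0001, -0.0001, -1.    ]))
scene (np.float64(102.85186742934052), np.float64(310.62508411843874), np.float64(23.21875)) [-1.7948 -0.3199]
scene (np.float64(149.80387636612022), np.float64(281.28270150273227), np.float64(22.875)) [-1.3463  0.5654]
top (np.float64(389.1177649930265), np.float64(181.97707461645746), np.float64(11.203125)) [ 0.4917 -0.0547]
(193.53097534179688, 248.035400390625)
```

View pics/over3.png

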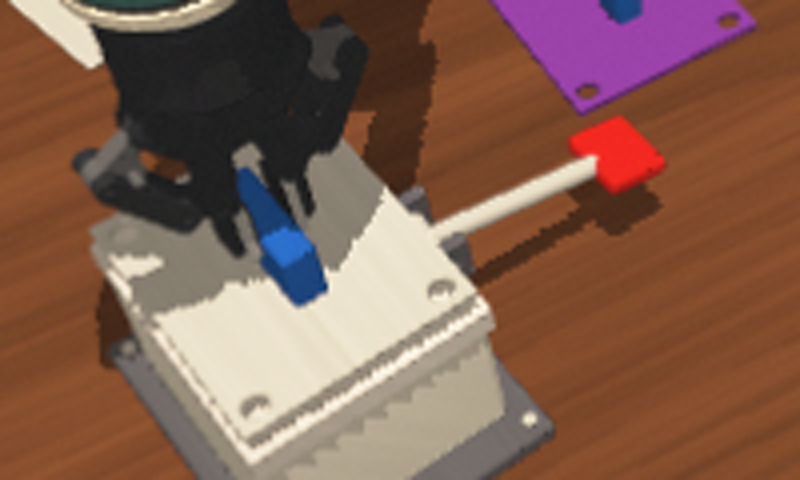

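The final view shows the plate over the flange with both visible hole outlines at scene (104,311.8) and (150.5,282.5), and the red pad down at (193.5,248). The scene centroids here are pulled by the lit crescents inside the holes, so I'll run a last check with the outline centres, including height.

```bash
python3 - <<'E'
from m import *
d=pickle.load(open("pics/c3.pkl","rb"));s,t=d["scene"],d["top"];z=.1198
o,w=TH["scene"];c,q=np.cos(w),np.sin(w)
for p,a,b in(((103.9,311.6),.063,-.048),((150.3,282.3),.063,.048)):
    print((cast(s,[p],z)[0,:2]-(o+[c*a-q*b,q*a+c*b]))*1e3)
print("hole height",tri(s,(150.3,282.3),t,(389.12,181.98)))
# plate outline corners, predicted vs flange, for the near edge gap in scene
for zz in(.1148,.1198): print(zz,proj(s,[[*(o+[c*.075+q*.06,q*.075-c*.06]),zz],[*(o+[c*.075-q*.06,q*.075+c*.06]),zz]]))
print("flange",proj(s,[[*(o+[c*.078+q*.063,q*.078-c*.063]),.105],[*(o+[c*.078-q*.063,q*.078+c*.063]),.105]]))
E
```

```text
[1.1107 0.5419]
[1.2664 0.4126]
hole height (array([ 0.5757, -0.2602,  0.1184]), np.float64(0.00041348841882347313))
0.1148 [[101.2958 321.1754]
 [159.2719 284.0226]]
0.1198 [[100.6367 319.6775]
 [158.879  282.4649]]
flange [[101.8898 326.1964]
 [162.276  287.1763]]
```

```bash
python3 -m inch '[[[0,0,0,0],[0,0,0,0],[0,0,0,0]]]'; python3 -c "
from cell import bot
print(bot.close_job())"
```

```text
clock: 16.6
tool_pos: [0.5196, -0.3168, 0.1107]
tool_rot: [-0.0, 0.997, 0.075, -0.0]
contact_force: [-0.4, 0.8, -2.4]
width: 0.0162
gripper_force: 78.6
the job is handed in; nothing more can be done
None
```

Job handed in at 16.6 s: the lever is latched down with the ejector sunk (on the second press; the first stopped short and sprang back), and the plate is held level about 1 cm above the flange, its holes within about 1 mm of the threads by camera (three seen, the fourth hidden by the gripper).

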